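Set out a spot-test place round a pinned plate

ROBOT

A 7-joint arm with a two-finger parallel gripper is mounted at the origin on a cart in front of the work surface, level with it; the furniture and walls round the work are solid. World frame = base frame: x ahead of the robot, y to its left, z up, the work surface at z = 0. Lengths are in m, angles in degrees, forces in N, time in s.
With the tool pointing down it reaches from about 0.425 to 0.875 m from the base axis. Payload 4.7 kg.
Tool frame: the origin (TCP) lies on the mounting face of the last link; the fingertips stand 182 mm ahead of it and the grasp point (between the pads) lies env.grip_depth ahead of it (env.grip_depth is the distance from the TCP to the grasp point, in m); x points along the fingers, y is the direction in which the jaws open and shut, and the axes are right-handed (so a half turn about x gives the same grasp; the last joint's range is limited). The gripper opens to 87 mm and grips with 3 to 60 N. Pads are 19 mm wide; open, the fingers measure 117 mm over their backs; the gripper's body (75 mm by 190 mm) begins 51 mm behind the grasp point.
Start: joints at [69.334, 18.392, -4.016, 83.108, 1.295, 78.541, -3.26], TCP at [0.238, -0.605, 0.405] pointing down, gripper open.
Joint ranges: [-163.93, 163.93], [-17.29, 119.83], [-79.2, 71.16], [3.27, 140.29], [-89.18, 269.18], [5.43, 117.66], [-154.24, 154.24]. Speed limits (degrees/s): [147.25, 147.25, 180, 180, 180, 180, 180].

INTERFACE

Orientations are given as [roll, pitch, yaw] about the fixed x, y, z axes, in that order (R = Rz(yaw) Ry(pitch) Rx(roll)).
In Python, from cell import sensors, viewer, env gives the robot as it stands.
- The arm moves only by the tool carry_out, never from a script. Its argument "moves" is a list of rows, each a list of 4 numbers: the shift along the world's x, y, z in cm, then the turn about the world's z in rad. In form: [[tx, ty, tz, spin], ...]. A call has 1 to 12 rows; each row shifts and turns the pose as measured when the row begins; what a row does not reach is not made up. A row lasts 1/10 s, in which the tool goes at most 50 mm and 8.59 degrees, less where a joint would pass 70% of its speed; a pose out of reach is approached as far as the arm can. A call with a gripper value outside its range is refused whole. "hand" is the finger opening in cm, from 0 to 8.7, set as the call begins (left out, the last holds). The fingers move at their own pace and stop on an object; "force" is the grip in N (left out, the last holds). Time passes only in rows, so rows that do not move let the fingers close. It gives the time, the measured TCP pose, the force and the opening at its end, in the units of the state.
- sensors.get_obs(): the state, without advancing time (a new reading comes with each control period).
- viewer.read_camera(name): name is "scene" or "top" or "wrist"; returns the picture (400x640x3 uint8, red, green, blue); there is no depth.
- viewer.camera_model(name): a dict with "K" (3x3 intrinsics, pixels), "extrinsics" (4x4, takes a point from world to camera coordinates). Camera axes: x right, y down, z forward; pixel columns grow to the right and rows downward; lengths in m; the calibration is good to about 2 mm. A picture is of the moment at which its call begins: read the wrist's pose just before it. camera_model takes no time and is no camera call; for the wrist camera it gives the pose at the moment of the call.
- env.sign_off(): hands the job in, once; it reports no verdict.
The state is a dict: "time_s": time; "qpos": joint angles; "joint_velocities": joint speeds; "effort": joint torques, N m; "tool_pos": TCP position; "tool_rot": TCP orientation; "force": force on the tool from outside, world axes, zero at the start; "wrist_torque": the same for the moment, N m; "grip_width": finger opening in m.
Only numpy, scipy, OpenCV 4.12 (cv2) and the standard library are available. Lean on these libraries where they do the work, as an engineer would, in place of code of your own. Each camera call takes 0.05 s, during which the arm holds its last target. There are 200 camera calls.

TASK

Set out the spot-test place: first seat the flat metal plate fully home on the two dowel pins of the fixed base, and only then set the Petri dish flat on the middle of that plate. Stand the small white dropper bottle beside the middle of the base's left long side and the brown bottle beside the middle of its right long side (left and right as the robot sees it), so that the dish lies between them, and lay the square timer, face up, in front of the middle of the short end nearest the robot, each on the bench with a gap of about 1.5 cm to the base. Leave the tape roll and the capped tube where they are.

Things in the scene. Friction and masses are not known exactly. Their poses are not given: they have to be found in the camera images.
- base: Fixed grey block, 112 (x) x 70 (y) x 16 mm high, with two upright steel pins at x = +36 and -36 mm on its centre line (8 mm diameter, 13 mm tall, upper half tapered to a 3 mm nose; tops 29 mm above the bench). Origin: centre of its underside, on the bench. x points away from the robot (within 0.15 rad): +y is its left side seen from the robot, the end at -x is nearest the robot.
- plate_c (a point): Loose aluminium plate, 96 (x) x 60 (y) x 14 mm thick, 160 g, with two 12 mm through holes at x = +36 and -36 mm on its centre line; fits either way round. Starts flat on the bench. Grasp it across the 60 mm width. The point is its centre, 7 mm above its underside; z up. Seated, this point is 23 mm above the bench and the pin tops lie 1 mm below the plate's upper face.
- dish_c (a point): Petri dish, shallow round clear/whitish dish with lid, 64 mm diameter, 16 mm high, starts flat on the bench. Grasp it across its diameter. The point is its centre, 8 mm above its underside; on the seated plate its underside is 30 mm above the bench.
- dropper_c (a point): Small white dropper bottle with a tall narrow white cap, 44 mm diameter, 98 mm high, standing upright on the bench. Grasp it round the body, at this point or up to 10 mm higher (lower, the cap may meet the hand). The point is on its axis, 49 mm above its underside.
- amber_c (a point): Brown (amber) bottle with a black screw cap, 50 mm diameter, 105 mm high, standing upright on the bench. Grasp it round the body, at this point or up to 10 mm higher (lower, the cap may meet the hand). The point is on its axis, 52.5 mm above its underside.
- bench_timer_c (a point): Flat square bench timer, white with a small display and round buttons on top, 62 x 62 x 18 mm, lying face up on the bench. Its sides lie along its own x and y axes; grasp it across two opposite sides. The point is its centre, 9 mm above its underside.
- tape_c (a point): Bystander, leave in place: roll of tan tape lying flat, 61 mm diameter, 18 mm high, at the left. The point is its centre, 9 mm above its underside.
- tube_c (a point): Bystander, leave in place: capped plastic tube with a blue cap lying along its own y axis, 20 mm wide and high, 103 mm long, near the front edge, on the robot's side of the two bottles. The point is its centre, 10 mm above its underside.
Things that resemble listed ones, but are neither listed nor needed, are in the scene too. Leave any blue look-alike of the part that bears amber_c alone. Leave any pink look-alike of the part that bears dish_c alone.

How it is judged:
By the outcome, as a careful person would: the job done as asked, in the order asked, and still so for the second after the job is handed in, with the robot touching nothing.
It also fails if it takes over 136 s, if anything falls off the work surface, if the arm or the gripper's body presses on something with over 40 N, if the wrist force passes 120 N, or if a joint passes its speed limit or range.

## Working session

There is one attempt and no reset: what is moved stays moved. The work goes in short steps, Python scripts to look and compute and a tool call to move; the robot and the scene stay as the last step left them, time stands still between calls to the robot, and variables do not carry over. Pictures are saved under pics/ and viewed, about 12 in all and at most 16, crops included, and the job is handed in when it is done.

Besides the shell and the picture viewer there is one more tool, called after "Emit:" as name(argument=value, ...), one argument or row to a line, values as JSON. carry_out: Moves the arm, as the interface text tells. Its arguments: {"type":"object","properties":{"moves":{"type":"array"},"hand":{"type":"number"},"force":{"type":"number"}},"required":["moves"]}

```bash
ls; mkdir -p pics; cat > h.py <<'E'
import numpy as np, cv2
from cell import sensors, viewer, env
def snap(name,fn,crop=None,s=1):
    m=viewer.camera_model(name); im=viewer.read_camera(name)
    im=cv2.cvtColor(np.asarray(im),cv2.COLOR_RGB2BGR); cv2.imwrite(fn.replace('.png','_raw.png'),im)
    np.savez(fn+'.npz',K=m['K'],E=m['extrinsics'])
    if crop: x0,y0,x1,y1=crop; im=im[y0:y1,x0:x1]
    if s!=1: im=cv2.resize(im,None,fx=s,fy=s,interpolation=cv2.INTER_CUBIC)
    cv2.imwrite(fn,im)
def w(fn,u,v,z):
    d=np.load(fn+'.npz');K,E=d['K'],d['E'];R,t=E[:3,:3],E[:3,3]
    r=R.T@np.linalg.inv(K)@np.array([u,v,1.]);c=-R.T@t
    return np.round(c+r*(z-c[2])/r[2],4)
def px(fn,p):
    d=np.load(fn+'.npz');K,E=d['K'],d['E'];q=K@(E[:3,:3]@np.array(p)+E[:3,3]);return np.round(q[:2]/q[2],1)
def st():
    o=sensors.get_obs();print({k:np.round(o[k],3).tolist() for k in('time_s','tool_pos','tool_rot','force','grip_width','qpos')})
E
python3 - <<'E'
from h import *
st();print(env.grip_depth)
snap('top','pics/top1.png',s=1.25);snap('scene','pics/sc1.png',s=1.25)
for n in('top','scene','wrist'):
    m=viewer.camera_model(n);E=np.array(m['extrinsics']);print(n,np.round(m['K'],1).tolist(),np.round(-E[:3,:3].T@E[:3,3],3))
E
```

```text
pics
{'time_s': 0.0, 'tool_pos': [0.238, -0.605, 0.404], 'tool_rot': [-85.51, 89.889, 115.967], 'force': [-0.397, -0.55, -0.357], 'grip_width': 0.087, 'qpos': [69.332, 18.439, -4.016, 83.175, 1.298, 78.542, -3.26]}
0.1635
top [[367.5, 0.0, 324.0], [0.0, 367.5, 203.6], [0.0, 0.0, 1.0]] [0.269 0.168 0.987]
scene [[500.9, 0.0, 320.9], [0.0, 500.9, 196.2], [0.0, 0.0, 1.0]] [-0.752  0.931  0.823]
wrist [[309.8, 0.0, 316.8], [0.0, 309.8, 197.6], [0.0, 0.0, 1.0]] [ 0.312 -0.575  0.384]
```

View pics/top1.png

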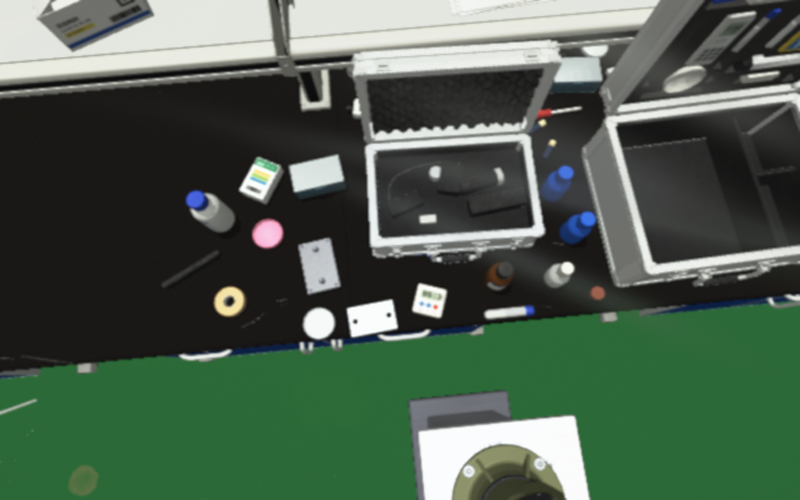

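View pics/sc1.png

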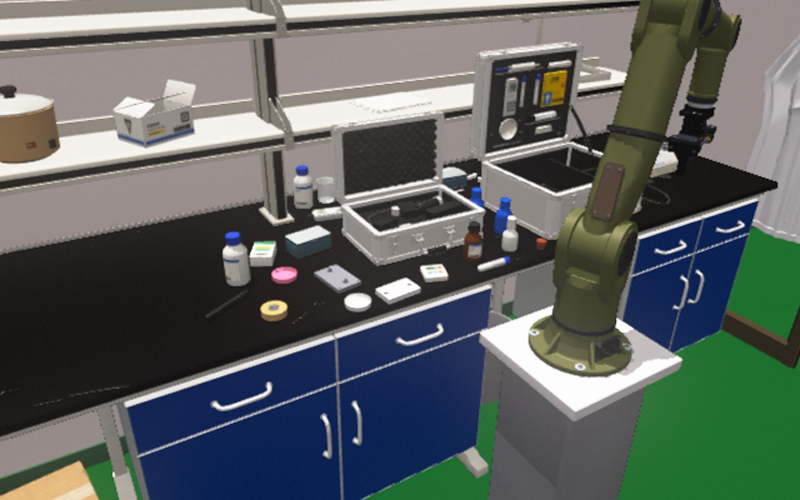

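The top view shows the base at (319,265), plate (372,318), dish (319,323), timer (430,300), amber bottle (500,275), dropper (560,272), tape (230,301) and tube (510,312), in 1.25x pixels. I'll view an enlarged crop to measure.

```bash
python3 - <<'E'
from h import *
f='pics/top1.png'
for n,u,v,z in[('base',319,265,.016),('plate',372,318,.014),('dish',319,323,.016),('timer',430,300,.018),('amber',505,268,.105),('drop',567,267,.098),('tape',230,301,.018),('tube',510,312,.02),('pink',268,234,.016)]:
    p=w(f,u/1.25,v/1.25,z);print(n,p,round(np.hypot(p[0],p[1]),3))
im=cv2.imread('pics/top1_raw.png')[180:280,230:390];cv2.imwrite('pics/c1.png',cv2.resize(im,None,fx=5,fy=5,interpolation=cv2.INTER_CUBIC))
im=cv2.imread('pics/top1_raw.png')[190:270,330:490];cv2.imwrite('pics/c2.png',cv2.resize(im,None,fx=5,fy=5,interpolation=cv2.INTER_CUBIC))
E
```

```text
base [0.509  0.3392 0.016 ] 0.612
plate [0.3839 0.2335 0.014 ] 0.449
dish [0.3839 0.3452 0.016 ] 0.516
timer [0.4097 0.1078 0.018 ] 0.424
amber [ 0.4458 -0.0402  0.105 ] 0.448
drop [ 0.4375 -0.164   0.098 ] 0.467
tape [0.4482 0.5313 0.018 ] 0.695
tube [ 0.3681 -0.0567  0.02  ] 0.372
pink [0.5901 0.4481 0.016 ] 0.741
```

View pics/c1.png

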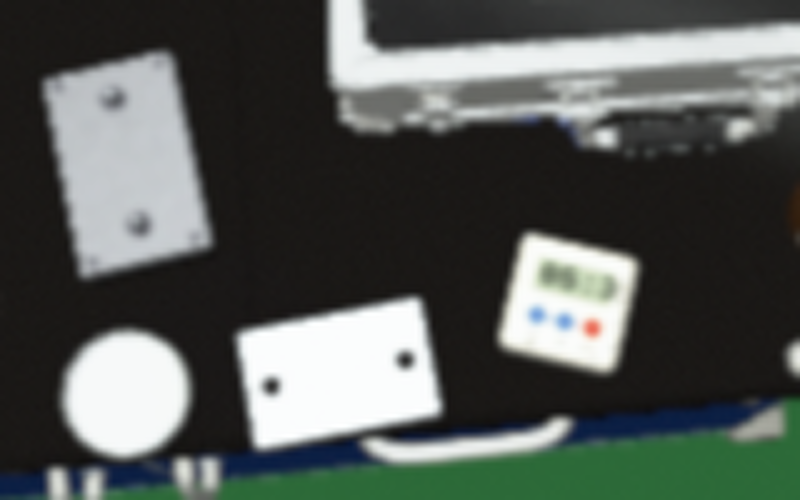

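View pics/c2.png

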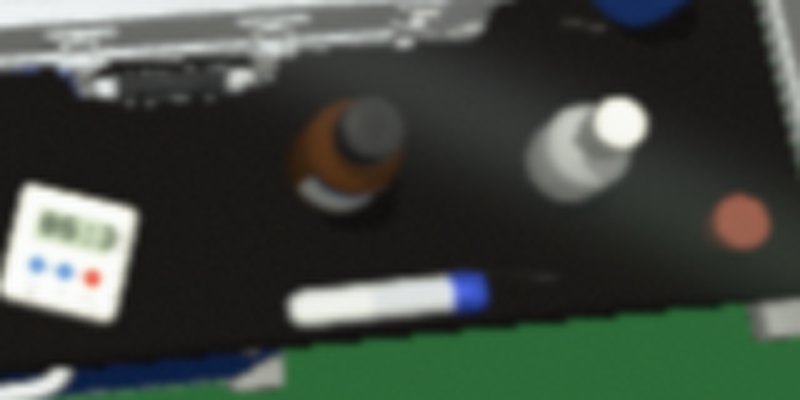

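```bash
python3 - <<'E'
from h import *
f='pics/top1.png'
def W(U,V,z,o=(230,180)): return w(f,(U+.5)/5-.5+o[0],(V+.5)/5-.5+o[1],z)
def rect(n,cs,z):
    P=np.array([W(*c,z) for c in cs]);print(n,P.mean(0).round(4),'edges',[(round(float(np.linalg.norm(e)),4),round(float(np.degrees(np.arctan2(e[1],e[0]))),1)) for e in (np.roll(P,-1,0)-P)])
rect('base',[(44,78),(170,50),(213,245),(82,278)],.016)
rect('plate',[(236,331),(421,297),(442,412),(256,450)],.014)
rect('timer',[(524,232),(639,262),(612,374),(498,347)],.018)
print('holes',W(271,386,.014),W(405,360,.014),'pins',W(112,97,.029),W(139,224,.029))
print('dish',W(126,394,.016))
o=(330,190)
print('amber cap',W(374,127,.105,o),'drop cap',W(620,122,.098,o),'amber foot',W(343,190,0.01,o))
print('tube',W(294,308,.01,o),W(480,291,.01,o))
print('edge of bench',[W(*c,0) for c in [(20,470),(780,400)]])
print('case front',W(350,125,.0),W(340,90,.08))
m=viewer.camera_model('wrist');E=np.array(m['extrinsics']);print(np.round(E[:3,:3],3))
E
```

```text
base [0.5094 0.3396 0.016 ] edges [(0.0704, -82.3), (0.1124, -171.2), (0.0717, 99.0), (0.114, 8.1)]
plate [0.385 0.234 0.014] edges [(0.0998, -85.0), (0.0619, -174.7), (0.0991, 96.0), (0.0636, 5.9)]
timer [0.4092 0.1098 0.018 ] edges [(0.0633, -110.3), (0.0615, 159.9), (0.0615, 71.1), (0.0631, -18.4)]
holes [0.3811 0.2703 0.014 ] [0.388  0.1987 0.014 ] pins [0.5426 0.3437 0.029 ] [0.4715 0.3327 0.029 ]
dish [0.384  0.3463 0.016 ]
amber cap [ 0.4442 -0.0409  0.105 ] drop cap [ 0.4365 -0.1638  0.098 ] amber foot [ 0.4303 -0.0416  0.01  ]
tube [ 0.3699 -0.0067  0.01  ] [ 0.3694 -0.1062  0.01  ]
edge of bench [array([0.3512, 0.4071, 0.    ]), array([0.3495, 0.002 , 0.    ])]
case front [0.5221 0.2184 0.    ] [0.5205 0.2179 0.08  ]
[[ 0.366 -0.931 -0.002]
 [-0.89  -0.351  0.29 ]
 [-0.271 -0.105 -0.957]]
```

```bash
cat >> h.py <<'E'
from scipy.spatial.transform import Rotation as Ro
def tool():
    o=sensors.get_obs();R=Ro.from_euler('xyz',o['tool_rot'],degrees=True).as_matrix()
    return o,np.array(o['tool_pos'])+R[:,0]*env.grip_depth,R
def go(tx,ty,tz,ja=None):
    "cm/rad from the grasp point to the target, jaw angle deg (mod 180)"
    o,g,R=tool();a=np.degrees(np.arctan2(R[1,1],R[0,1]))
    d=np.array([tx,ty,tz])-g
    t=0 if ja is None else (ja-a+90)%180-90
    print('t',round(o['time_s'],2),'grasp',g.round(4),'jaw',round(a,1),'fingers',R[:,0].round(3),'q',np.round(o['qpos'],0),'F',np.round(o['force'],1),'w',round(o['grip_width'],4))
    print('  go cm',(d*100).round(2),'rad',round(np.radians(t),3))
E
python3 -c "
from h import *
go(.385,.234,.2,5.5)"
```

```text
t 0.1 grasp [ 0.2377 -0.6044  0.2402] jaw -68.5 fingers [-0.001  0.002 -1.   ] q [69. 18. -4. 83.  1. 79. -3.] F [-0.3 -0.3  0.5] w 0.0869
  go cm [14.73 83.84 -4.02] rad 1.292
```

Emit:
carry_out(
  moves=[
    [2.3, 4, 0, 0.06],
    [2.3, 4, 0, 0.06],
    [2.3, 4, 0, 0.06],
    [2.3, 4, 0, 0.06],
    [2.3, 4, 0, 0.06],
    [2.3, 4, 0, 0.06],
    [2.3, 4, 0, 0.06],
    [2.3, 4, 0, 0.06],
    [2.3, 4, 0, 0.06],
    [1, 4.5, 0, 0.06],
    [0, 4.5, 0, 0.06],
    [0, 4.5, 0, 0.06],
  ],
  hand=8.7,
)

```text
time_s: 1.3
tool_pos: [0.454, -0.0947, 0.3969]
tool_rot: [-61.6, 89.5, -178.0]
force: [1.0, -0.2, 0.3]
grip_width: 0.0869
```

```bash
python3 -c "
from h import *
go(.40,.234,.2,5.5)"
```

```text
t 1.3 grasp [ 0.4525 -0.0947  0.2334] jaw -26.4 fingers [-0.009 -0.    -1.   ] q [ 41.  -3. -31. 108.  -2.  75. -16.] F [ 1.  -0.2  0.3] w 0.0869
  go cm [-5.25 32.87 -3.34] rad 0.557
```

Emit:
carry_out(
  moves=[
    [0, 4.3, -0.3, 0.07],
    [0, 4.3, -0.3, 0.07],
    [0, 4.3, -0.3, 0.07],
    [-0.5, 4.3, -0.3, 0.07],
    [-0.8, 4.3, -0.3, 0.07],
    [-0.8, 4.3, -0.3, 0.07],
    [-1, 4.3, -0.3, 0.07],
    [-1, 4.3, -0.3, 0.07],
    [-0.5, 0, 0, 0.04],
    [0, 0, 0, 0],
  ],
)

```text
time_s: 2.3
tool_pos: [0.3993, 0.2703, 0.3707]
tool_rot: [-62.9, 89.6, -142.8]
force: [0.3, -0.3, -0.7]
grip_width: 0.0867
```

```bash
python3 -c "
from h import *
go(.385,.234,.1,5.5)
snap('wrist','pics/w1.png',s=1.25)
for p in [(.385,.234,.014),(.509,.34,.016),(.384,.346,.016)]: print(px('pics/w1.png',p)*1.25)"
```

```text
t 2.3 grasp [0.3984 0.2696 0.2072] jaw 10.1 fingers [-0.006 -0.004 -1.   ] q [ 19.   2. -56. 107.   2.  72. -28.] F [ 0.3 -0.3 -0.7] w 0.0867
  go cm [ -1.34  -3.56 -10.72] rad -0.081
[376.125 257.25 ]
[540.625 166.   ]
[396.625 131.625]
```

View pics/w1.png

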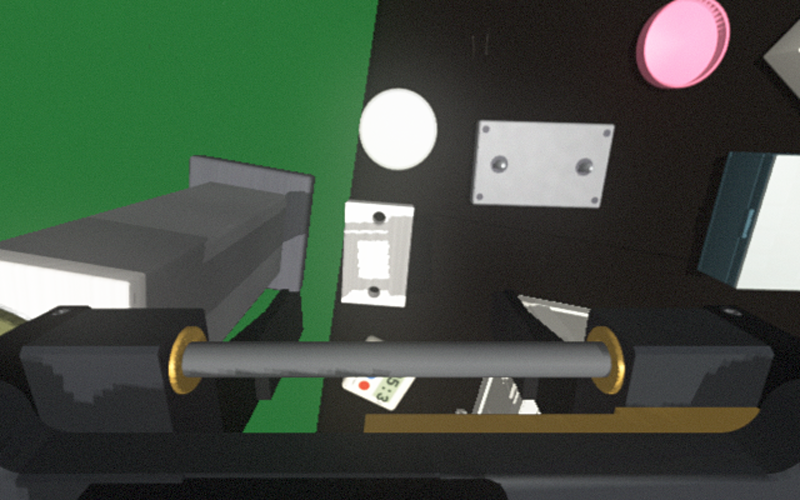

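```bash
cat >> h.py <<'E'
def rect(f,cs,z,s=1.25):
    P=np.array([w(f,(c[0]+.5)/s-.5,(c[1]+.5)/s-.5,z) for c in cs]);print(P.mean(0).round(4),'edges',[(round(float(np.linalg.norm(e)),4),round(float(np.degrees(np.arctan2(e[1],e[0]))),1)) for e in (np.roll(P,-1,0)-P)])
E
python3 -c "
from h import *
f='pics/w1.png'
rect(f,[(345,202),(414,206),(406,306),(341,302)],.014)
rect(f,[(478,121),(615,125),(599,208),(472,204)],.016)
rect(f,[(379,217),(374,292)],.014)
rect(f,[(398,129)],.016)
rect(f,[(500,164),(586,167)],.022)
im=cv2.imread('pics/w1_raw.png')[85:255,260:510];cv2.imwrite('pics/w1c.png',cv2.resize(im,None,fx=3.2,fy=3.2,interpolation=cv2.INTER_CUBIC))"
```

```text
[0.3849 0.2354 0.014 ] edges [(0.0607, 6.8), (0.0967, -83.6), (0.062, -173.5), (0.0964, 95.7)]
[0.509  0.3403 0.016 ] edges [(0.1125, 8.5), (0.0692, -81.9), (0.111, -171.6), (0.0689, 99.4)]
[0.3849 0.2358 0.014 ] edges [(0.0725, -84.3), (0.0725, 95.7)]
[0.3846 0.3483 0.016 ] edges [(0.0, 0.0)]
[0.5085 0.341  0.022 ] edges [(0.0716, 8.2), (0.0716, -171.8)]
```

View pics/w1c.png

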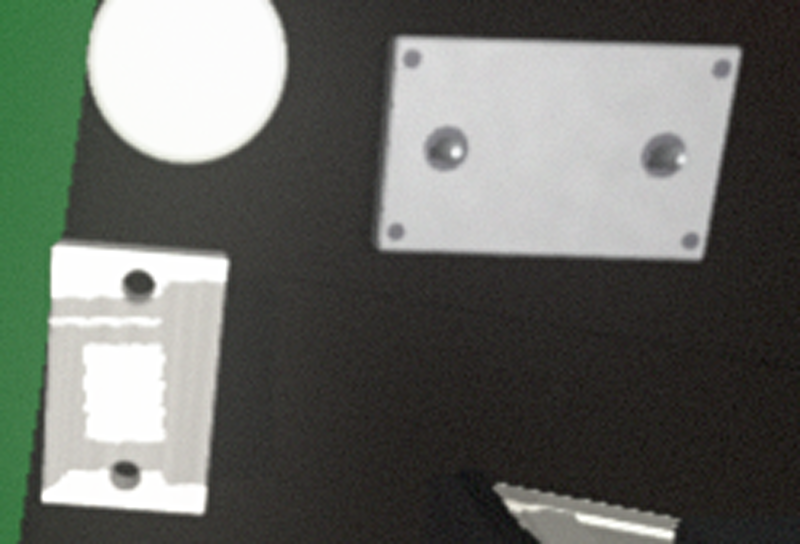

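The crop shows the plate holes and base pins clearly. Both views agree within 2 mm: base (0.509, 0.340) yaw 8.4°, plate (0.385, 0.2355) jaw 6°.

Emit:
carry_out(
  moves=[
    [-0.7, -1.7, -3, -0.04],
    [-0.7, -1.7, -3, -0.04],
    [0, 0, -3, 0],
    [0, 0, -2.5, 0],
    [0, 0, -1, 0],
    [0, 0, 0, 0],
  ],
)

```text
time_s: 2.95
tool_pos: [0.3883, 0.229, 0.2428]
tool_rot: [-9.2, 89.7, -94.9]
force: [-0.3, 0.1, 0.2]
grip_width: 0.0868
```

```bash
python3 -c "
from h import *
go(.385,.2355,.0215,6)"
```

```text
t 2.95 grasp [0.3882 0.2281 0.0793] jaw 4.2 fingers [-0.    -0.005 -1.   ] q [ 19.   7. -55. 119.   8.  57. -36.] F [-0.3  0.1  0.2] w 0.0868
  go cm [-0.32  0.74 -5.78] rad 0.031
```

Emit:
carry_out(
  moves=[
    [-0.3, 0.7, -1.5, 0.03],
    [0, 0, -1.5, 0],
    [0, 0, -1.2, 0],
    [0, 0, -0.7, 0],
    [0, 0, 0, 0],
    [0, 0, 0, 0],
  ],
)

```text
time_s: 3.55
tool_pos: [0.39, 0.2359, 0.197]
tool_rot: [61.7, 89.5, -22.7]
force: [0.6, 0.1, -0.4]
grip_width: 0.0871
```

```bash
python3 -c "
from h import *
go(.385,.2355,.0215,6)"
```

```text
t 3.55 grasp [0.3913 0.2354 0.0335] jaw 5.6 fingers [ 0.008 -0.003 -1.   ] q [ 15.  14. -53. 121.  14.  51. -41.] F [ 0.6  0.1 -0.4] w 0.0871
  go cm [-0.63  0.01 -1.2 ] rad 0.008
```

Emit:
carry_out(
  moves=[
    [-0.4, 0, -0.6, 0],
    [-0.4, 0, -0.5, 0],
    [0, 0, 0, 0],
  ],
)

```text
time_s: 3.85
tool_pos: [0.3819, 0.2361, 0.1864]
tool_rot: [67.7, 89.4, -16.7]
force: [0.9, -0.0, -0.9]
grip_width: 0.0871
```

```bash
python3 -c "
from h import *
go(.385,.2355,.0215,6)"
```

```text
t 3.85 grasp [0.3836 0.2356 0.0229] jaw 5.5 fingers [ 0.01  -0.003 -1.   ] q [ 14.  14. -53. 122.  15.  50. -42.] F [ 0.9 -0.  -0.9] w 0.0871
  go cm [ 0.14 -0.01 -0.14] rad 0.008
```

Emit:
carry_out(
  moves=[
    [0.1, 0, -0.15, 0],
    [0, 0, 0, 0],
    [0, 0, 0, 0],
    [0, 0, 0, 0],
    [0, 0, 0, 0],
    [0, 0, 0, 0],
    [0, 0, 0, 0],
    [0, 0, 0, 0],
  ],
  hand=5,
  force=35,
)

```text
time_s: 4.65
tool_pos: [0.383, 0.2362, 0.185]
tool_rot: [68.7, 89.4, -15.7]
force: [-0.0, 1.0, -0.5]
grip_width: 0.06
```

Emit:
carry_out(
  moves=[
    [0, 0, 1, 0],
    [0, 0, 2, 0],
    [0, 0, 2, 0],
    [1, 1, 1, -0.1],
    [1.2, 1, 0, -0.12],
    [1.2, 1, 0, -0.12],
    [1.2, 1, 0, -0.12],
    [1.2, 1, 0, -0.12],
    [1.2, 1, 0, -0.12],
    [1.2, 1, 0, -0.12],
    [1.2, 1, 0, -0.12],
    [1.2, 1, 0, -0.12],
  ],
)

```text
time_s: 5.85
tool_pos: [0.4909, 0.3274, 0.2532]
tool_rot: [59.6, 89.4, -88.1]
force: [0.7, -0.0, -0.6]
grip_width: 0.0599
```

```bash
python3 -c "
from h import *
go(.509,.3403,.055,98.4)"
```

```text
t 5.85 grasp [0.491  0.3257 0.0897] jaw -57.7 fingers [ 0.    -0.011 -1.   ] q [  -2.   23.  -41.  100.   18.   63. -107.] F [ 0.7 -0.  -0.6] w 0.0599
  go cm [ 1.8   1.46 -3.47] rad -0.418
```

Emit:
carry_out(
  moves=[
    [0.6, 0.5, 0, -0.11],
    [0.6, 0.5, 0, -0.11],
    [0.5, 0.4, 0, -0.1],
    [0, 0, 0, -0.1],
    [0, 0, 0, 0],
  ],
)

```text
time_s: 6.35
tool_pos: [0.5099, 0.3432, 0.2558]
tool_rot: [44.9, 89.6, -127.9]
force: [0.8, -0.5, -2.0]
grip_width: 0.0594
```

```bash
python3 -c "
from h import *
go(.509,.3403,.06,98.4)
snap('wrist','pics/w2.png',s=1.25)
f='pics/w2.png'
o,g,R=tool();print(g-[0,0,.0145],[px(f,(.509+a*.0356,.3403+a*.0053,.029))*1.25 for a in(1,-1)])"
```

```text
t 6.35 grasp [0.5091 0.3422 0.0923] jaw -82.8 fingers [-0.005 -0.006 -1.   ] q [  -7.   25.  -36.   97.   16.   64. -131.] F [ 0.8 -0.5 -2. ] w 0.0594
  go cm [-0.01 -0.19 -3.23] rad 0.021
[0.50913094 0.34221052 0.07783372] [array([397.625, 214.125]), array([400.125, 332.   ])]
```

View pics/w2.png

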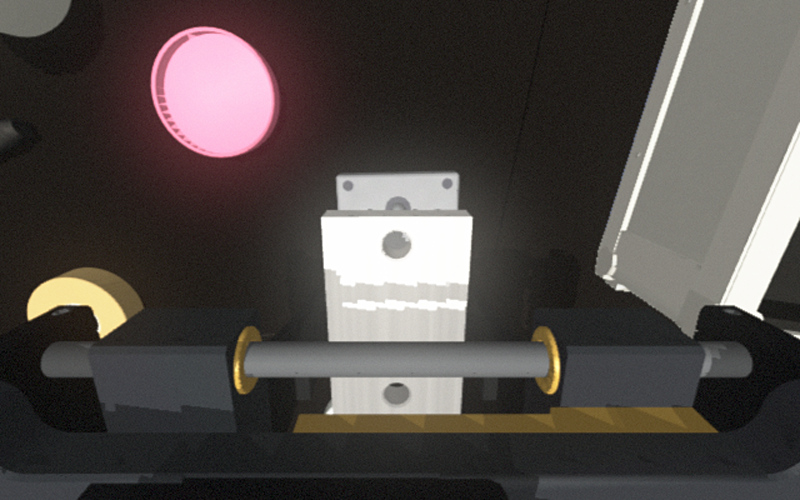

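```bash
python3 -c "
from h import *
f='pics/w2.png'
rect(f,[(397,244),(397,394)],.0848)
rect(f,[(322,212),(472,212)],.0848)
rect(f,[(336,173),(459,173)],.016)
rect(f,[(398,204)],.027)"
```

```text
[0.5086 0.3418 0.0848] edges [(0.0722, -172.8), (0.0722, 7.2)]
[0.5575 0.348  0.0848] edges [(0.0594, -82.8), (0.0594, 97.2)]
[0.5652 0.3482 0.016 ] edges [(0.0689, -82.7), (0.0689, 97.3)]
[0.5498 0.3461 0.027 ] edges [(0.0, 0.0)]
```

Emit:
carry_out(
  moves=[
    [0, -0.15, -1.2, 0.012],
    [0, 0, -1.2, 0],
    [0, 0, -1, 0],
    [0, 0, 0, 0],
    [0, 0, 0, 0],
  ],
)

```text
time_s: 6.9
tool_pos: [0.5091, 0.3404, 0.2179]
tool_rot: [37.5, 89.4, -134.1]
force: [0.4, -0.8, -1.5]
grip_width: 0.0591
```

```bash
python3 -c "
from h import *
go(.5092,.3403,.0375,98)"
```

```text
t 6.9 grasp [0.508  0.3392 0.0545] jaw -81.6 fingers [-0.007 -0.007 -1.   ] q [  -8.   27.  -36.   99.   18.   60. -131.] F [ 0.4 -0.8 -1.5] w 0.0591
  go cm [ 0.12  0.11 -1.7 ] rad -0.007
```

Emit:
carry_out(
  moves=[
    [0.13, 0.13, -0.3, 0],
    [0, 0, -0.4, 0],
    [0, 0, -0.4, 0],
    [0, 0, -0.4, 0],
    [0, 0, -0.3, 0],
    [0, 0, 0, 0],
  ],
)

```text
time_s: 7.5
tool_pos: [0.511, 0.3427, 0.2016]
tool_rot: [48.2, 89.5, -123.4]
force: [-1.0, 0.3, -1.3]
grip_width: 0.0596
```

```bash
python3 -c "
from h import *
go(.5092,.3403,.0375,98)"
```

```text
t 7.5 grasp [0.5103 0.3415 0.0381] jaw -81.6 fingers [-0.005 -0.007 -1.   ] q [  -8.   29.  -35.   99.   19.   59. -132.] F [-1.   0.3 -1.3] w 0.0596
  go cm [-0.11 -0.12 -0.06] rad -0.008
```

Emit:
carry_out(
  moves=[
    [0, 0, -0.15, 0],
    [0, 0, -0.15, 0],
    [0, 0, 0, 0],
  ],
)

```text
time_s: 7.8
tool_pos: [0.5111, 0.3433, 0.2014]
tool_rot: [60.6, 89.5, -111.0]
force: [1.1, -0.4, -1.8]
grip_width: 0.0599
```

Emit:
carry_out(
  moves=[
    [0, 0, 0, 0],
    [0, 0, 0, 0],
    [0, 0, 0, 0],
    [0, 0, 0, 0],
    [0, 0, 0, 0],
    [0, 0, 0, 0],
  ],
  hand=8.4,
)

```text
time_s: 8.4
tool_pos: [0.5114, 0.3433, 0.2009]
tool_rot: [61.7, 89.6, -109.9]
force: [-1.0, 0.7, 0.6]
grip_width: 0.0839
```

Emit:
carry_out(
  moves=[
    [0, 0, 2, 0],
    [0, 0, 3, 0],
    [-1, 0, 4, 0.05],
    [-4, 0, 4, 0.1],
    [-4, 0, 0, 0.1],
    [0, 0, 0, 0],
  ],
)

```text
time_s: 9.0
tool_pos: [0.4223, 0.3425, 0.3291]
tool_rot: [54.7, 89.3, -102.1]
force: [0.3, -0.3, -0.7]
grip_width: 0.0839
```

```bash
python3 -c "
from h import *
go(.3845,.3475,.0215,-81)
snap('wrist','pics/w3.png',s=1.25)"
```

```text
t 9.0 grasp [0.4219 0.3406 0.1656] jaw -66.8 fingers [-0.002 -0.011 -1.   ] q [  -3.   13.  -43.  102.   10.   69. -116.] F [ 0.3 -0.3 -0.7] w 0.0839
  go cm [ -3.74   0.69 -14.41] rad -0.249
```

View pics/w3.png

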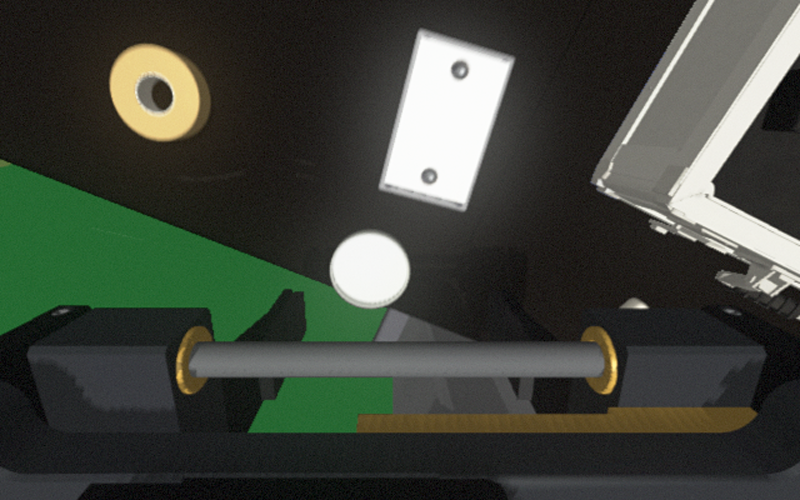

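```bash
python3 -c "
from h import *
f='pics/w3.png'
print('hint dish',rect(f,[(370,267)],.016))
rect(f,[(460,70),(429,176)],.029)
im=cv2.imread('pics/w3_raw.png')[15:175,295:420];cv2.imwrite('pics/w3c.png',cv2.resize(im,None,fx=3.7,fy=3.7,interpolation=cv2.INTER_CUBIC))"
```

```text
[0.3898 0.3483 0.016 ] edges [(0.0, 0.0)]
hint dish None
[0.5109 0.3418 0.029 ] edges [(0.0721, -171.9), (0.0721, 8.1)]
```

View pics/w3c.png

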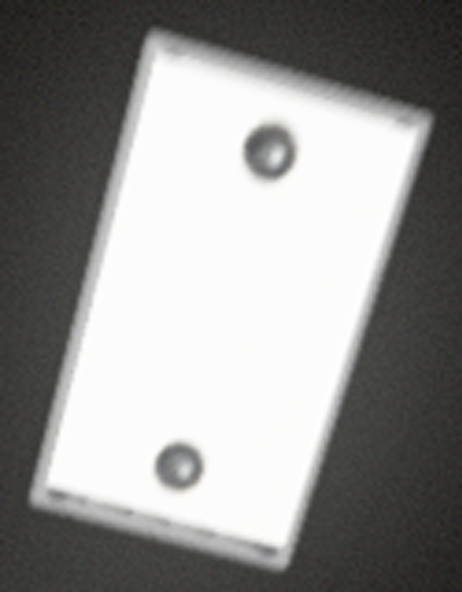

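```bash
python3 -c "
from h import *
f='pics/w3.png'
c=[(295+a/3.7,15+b/3.7) for a,b in [(155,50),(418,122),(277,548),(48,490)]]
for z in(.03,.037): rect(f,c,z,1)
go(.3855,.3483,.0215,-60)"
```

```text
[0.5109 0.3418 0.03  ] edges [(0.0604, -80.4), (0.0992, -172.2), (0.0581, 98.9), (0.0984, 9.1)]
[0.5105 0.3426 0.037 ] edges [(0.0588, -80.3), (0.0967, -172.2), (0.0566, 99.0), (0.096, 9.1)]
t 9.05 grasp [0.4253 0.3405 0.1664] jaw -67.0 fingers [ 0.001 -0.01  -1.   ] q [  -3.   13.  -43.  102.   10.   69. -116.] F [1.  0.3 0.3] w 0.0841
  go cm [ -3.98   0.78 -14.49] rad 0.122
```

Emit:
carry_out(
  moves=[
    [-2, 0.4, -2, 0],
    [-2, 0.35, -3, 0],
    [0, 0, -3, 0],
    [0, 0, -2.5, 0],
    [0, 0, -1, 0],
    [0, 0, 0, 0],
  ],
  hand=8.7,
)

```text
time_s: 9.65
tool_pos: [0.389, 0.3484, 0.2119]
tool_rot: [110.6, 89.4, -46.9]
force: [-0.2, 0.2, 0.1]
grip_width: 0.087
```

```bash
python3 -c "
from h import *
go(.385,.3475,.0225,-67)"
```

```text
t 9.65 grasp [0.3901 0.3472 0.0484] jaw -67.6 fingers [ 0.007 -0.007 -1.   ] q [  -7.   18.  -42.  112.   16.   55. -125.] F [-0.2  0.2  0.1] w 0.087
  go cm [-0.51  0.03 -2.59] rad 0.01
```

Emit:
carry_out(
  moves=[
    [-0.4, 0, -0.8, 0],
    [-0.2, 0, -0.9, 0],
    [-0.1, 0, -0.6, 0],
    [0, 0, -0.2, 0],
    [0, 0, 0, 0],
    [0, 0, 0, 0],
  ],
)

```text
time_s: 10.25
tool_pos: [0.3839, 0.3494, 0.1879]
tool_rot: [137.4, 89.3, -20.3]
force: [0.4, -0.3, 0.1]
grip_width: 0.0872
```

Emit:
carry_out(
  moves=[
    [0, 0, 0, 0],
    [0, 0, 0, 0],
    [0, 0, 0, 0],
    [0, 0, 0, 0],
    [0, 0, 0, 0],
    [0, 0, 0, 0],
    [0, 0, 0, 0],
  ],
  hand=5.5,
  force=15,
)

```text
time_s: 10.95
tool_pos: [0.3844, 0.3497, 0.189]
tool_rot: [144.3, 89.2, -13.4]
force: [1.1, -0.8, -0.1]
grip_width: 0.0589
```

```bash
python3 -c "
from h import *
go(.5095,.3408,.08,-67)"
```

```text
t 10.95 grasp [0.3866 0.3492 0.0255] jaw -67.7 fingers [ 0.013 -0.003 -1.   ] q [  -9.   20.  -41.  113.   18.   52. -127.] F [ 1.1 -0.8 -0.1] w 0.0589
  go cm [12.29 -0.84  5.45] rad 0.013
```

```bash
python3 -c "
from h import *
snap('wrist','pics/w4.png',s=1.25);go(.39,.349,.02)"
```

```text
t 11.0 grasp [0.3866 0.3491 0.0255] jaw -67.7 fingers [ 0.013 -0.003 -1.   ] q [  -9.   20.  -41.  113.   18.   52. -127.] F [ 0.8 -0.2  0.7] w 0.0587
  go cm [ 0.34 -0.01 -0.55] rad 0.0
```

View pics/w4.png

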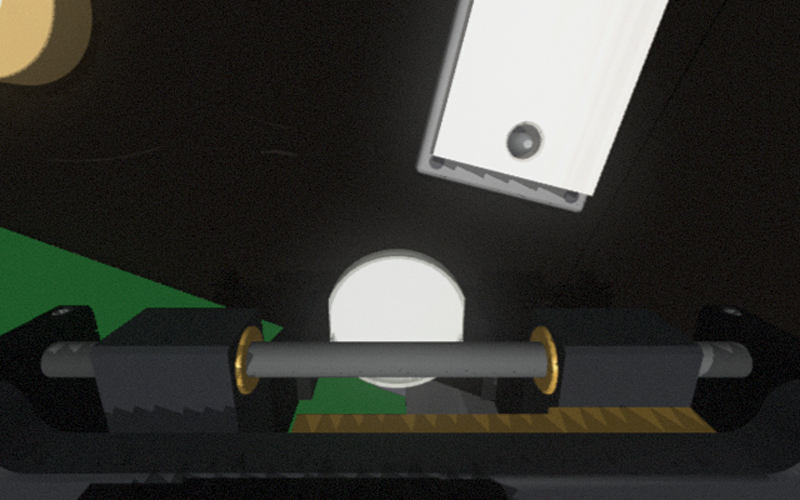

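The dish sits between the jaws (top face centre about (397,318)) and is gripped. Base strip and corner screws are visible in front of the plate end, with the pin near-flush in its hole, so the plate looks seated.

```bash
python3 -c "
from h import *
f='pics/w4.png'
rect(f,[(397,257),(397,382)],.016)
rect(f,[(330,318),(464,318)],.016)
rect(f,[(523,141)],.029)"
```

```text
[0.386  0.3485 0.016 ] edges [(0.0604, -157.6), (0.0604, 22.4)]
[0.388  0.3494 0.016 ] edges [(0.0586, -67.9), (0.0586, 112.1)]
[0.474  0.3369 0.029 ] edges [(0.0, 0.0)]
```

Emit:
carry_out(
  moves=[
    [0, 0, 1, 0],
    [0, 0, 2, 0],
    [0, 0, 2, 0],
    [1, 0, 1, 0],
    [3, -0.2, 0, 0],
    [3, -0.2, 0, 0],
    [3, -0.2, 0, 0],
    [2, -0.2, 0, 0],
    [0, 0, 0, 0],
  ],
)

```text
time_s: 11.9
tool_pos: [0.5118, 0.34, 0.2551]
tool_rot: [146.7, 88.9, -11.0]
force: [0.1, 0.1, -0.8]
grip_width: 0.0588
```

```bash
python3 -c "
from h import *
go(.5092,.3405,.056,-67)"
```

```text
t 11.9 grasp [0.5148 0.3394 0.0916] jaw -67.7 fingers [ 0.018 -0.004 -1.   ] q [  -5.   25.  -39.   97.   18.   63. -117.] F [ 0.1  0.1 -0.8] w 0.0588
  go cm [-0.56  0.11 -3.56] rad 0.012
```

Emit:
carry_out(
  moves=[
    [-0.5, 0.15, -1, 0],
    [0, 0, -1.2, 0],
    [0, 0, -0.6, 0],
    [0, 0, -0.3, 0],
    [0, 0, 0, 0],
  ],
)

```text
time_s: 12.4
tool_pos: [0.5028, 0.3422, 0.2201]
tool_rot: [137.6, 89.1, -19.9]
force: [0.1, -0.9, -0.1]
grip_width: 0.059
```

```bash
python3 -c "
from h import *
go(.5095,.341,.0555,-67)"
```

```text
t 12.4 grasp [0.5051 0.3414 0.0566] jaw -67.5 fingers [ 0.014 -0.005 -1.   ] q [  -6.   27.  -38.  100.   20.   60. -119.] F [ 0.1 -0.9 -0.1] w 0.059
  go cm [ 0.44 -0.04 -0.11] rad 0.009
```

Emit:
carry_out(
  moves=[
    [0.4, 0, 0, 0],
    [0, 0, -0.1, 0],
    [0, 0, -0.1, 0],
    [0, 0, 0, 0],
  ],
)

```text
time_s: 12.8
tool_pos: [0.5067, 0.343, 0.2193]
tool_rot: [140.3, 89.1, -17.2]
force: [0.5, 0.3, 0.3]
grip_width: 0.0588
```

```bash
python3 -c "
from h import *
go(.5095,.341,.0555,-67)"
```

```text
t 12.8 grasp [0.5091 0.3422 0.0558] jaw -67.4 fingers [ 0.015 -0.005 -1.   ] q [  -6.   27.  -38.   99.   20.   60. -119.] F [0.5 0.3 0.3] w 0.0588
  go cm [ 0.04 -0.12 -0.03] rad 0.008
```

Emit:
carry_out(
  moves=[
    [0, -0.1, -0.1, 0],
    [0, 0, -0.1, 0],
    [0, 0, 0, 0],
  ],
)

```text
time_s: 13.1
tool_pos: [0.5068, 0.3427, 0.2192]
tool_rot: [146.0, 89.0, -11.5]
force: [-0.3, -0.3, -0.1]
grip_width: 0.0591
```

Emit:
carry_out(
  moves=[
    [0, 0, 0, 0],
    [0, 0, 0, 0],
    [0, 0, 0, 0],
    [0, 0, 0, 0],
    [0, 0, 0, 0],
  ],
  hand=8.2,
)

```text
time_s: 13.6
tool_pos: [0.5072, 0.3421, 0.2185]
tool_rot: [145.5, 89.0, -11.9]
force: [-0.2, -0.6, 0.7]
grip_width: 0.0808
```

Emit:
carry_out(
  moves=[
    [0, 0, 2, 0.1],
    [0, 0, 3, 0.1],
    [-1, -1, 3, 0.13],
    [-1, -3, 3, 0.13],
    [-1, -4, 0, 0.13],
    [-1, -4, 0, 0.13],
    [-1, -4, 0, 0.13],
    [-1, -3, 0, 0.1],
    [-1, 0, 0, 0.1],
    [0, 0, 0, 0],
  ],
)

```text
time_s: 14.6
tool_pos: [0.4353, 0.1552, 0.331]
tool_rot: [125.7, 89.1, 29.1]
force: [-0.3, 0.7, 0.0]
grip_width: 0.0824
```

```bash
python3 -c "
from h import *
go(.4092,.1098,.03,-18.5)
snap('wrist','pics/w5.png',s=1.25)
f='pics/w5.png'
print(px(f,(.4092,.1098,.018))*1.25,px(f,(.509,.3405,.03))*1.25)"
```

```text
t 14.6 grasp [0.4375 0.1564 0.1675] jaw -6.6 fingers [ 0.013  0.007 -1.   ] q [ 27.  -0. -49. 113.  -0.  66. -28.] F [-0.3  0.7  0. ] w 0.0824
  go cm [ -2.83  -4.66 -13.75] rad -0.208
[365.875 296.375] [474.    -56.125]
```

View pics/w5.png

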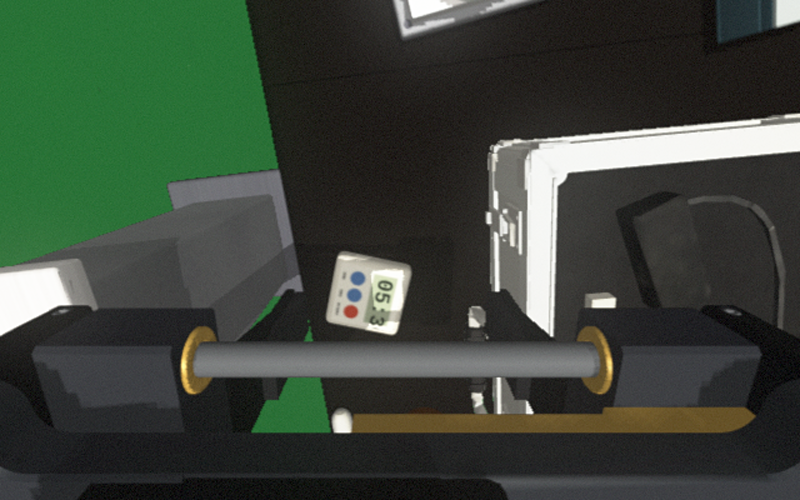

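```bash
python3 -c "
from h import *
f='pics/w5.png'
rect(f,[(341,252),(411,264),(400,334),(327,323)],.018)"
```

```text
[0.4126 0.1114 0.018 ] edges [(0.0565, -17.1), (0.0631, -104.4), (0.062, 163.5), (0.0637, 70.6)]
```

Emit:
carry_out(
  moves=[
    [0, 0, 0, 0.14],
    [0, 0, 0, 0.14],
    [0, 0, 0, 0.14],
    [0, 0, 0, 0.14],
    [0, 0, 0, 0.14],
    [-0.5, -0.8, 0, 0.14],
    [-0.5, -0.8, 0, 0.14],
    [-0.5, -1, 0, 0.14],
    [-0.5, -1, 0, 0.14],
    [-0.5, -1, 0, 0.1],
    [0, 0, 0, 0],
  ],
  hand=8.7,
)

```text
time_s: 15.75
tool_pos: [0.4156, 0.1175, 0.3321]
tool_rot: [121.7, 88.5, 105.6]
force: [0.6, -1.0, 0.5]
grip_width: 0.0867
```

```bash
python3 -c "
from h import *
go(.41,.1105,.0235,71)"
```

```text
t 15.75 grasp [0.4144 0.1216 0.1687] jaw 73.9 fingers [-0.007  0.025 -1.   ] q [ 28.  -5. -44. 116.  -6.  67.  60.] F [ 0.6 -1.   0.5] w 0.0867
  go cm [ -0.44  -1.11 -14.52] rad -0.051
```

Emit:
carry_out(
  moves=[
    [-0.3, -1, -2, -0.05],
    [0, 0, -3, 0],
    [0, 0, -3, 0],
    [0, 0, -2.5, 0],
    [0, 0, -1.5, 0],
    [0, 0, 0, 0],
  ],
)

```text
time_s: 16.35
tool_pos: [0.4164, 0.1143, 0.2103]
tool_rot: [104.7, 88.2, 84.6]
force: [0.1, 0.2, 0.4]
grip_width: 0.0872
```

```bash
python3 -c "
from h import *
go(.411,.111,.0235,71)"
```

```text
t 16.35 grasp [0.4169 0.1196 0.0468] jaw 69.9 fingers [ 0.003  0.032 -0.999] q [ 27.   6. -46. 124.   4.  51.  48.] F [0.1 0.2 0.4] w 0.0872
  go cm [-0.59 -0.86 -2.33] rad 0.02
```

Emit:
carry_out(
  moves=[
    [-0.3, -0.5, -0.7, 0.02],
    [-0.2, -0.3, -0.7, 0],
    [0, 0, -0.5, 0],
    [0, 0, -0.3, 0],
    [0, 0, 0, 0],
  ],
)

```text
time_s: 16.85
tool_pos: [0.4131, 0.1074, 0.1889]
tool_rot: [97.6, 88.0, 78.5]
force: [-0.2, -0.5, 0.6]
grip_width: 0.0873
```

```bash
python3 -c "
from h import *
go(.411,.111,.0235,71)"
```

```text
t 16.85 grasp [0.4142 0.1129 0.0255] jaw 70.9 fingers [ 0.007  0.034 -0.999] q [ 26.   8. -45. 125.   6.  48.  49.] F [-0.2 -0.5  0.6] w 0.0873
  go cm [-0.32 -0.19 -0.2 ] rad 0.002
```

Emit:
carry_out(
  moves=[
    [-0.2, -0.15, -0.1, 0],
    [0, 0, 0, 0],
    [0, 0, 0, 0],
    [0, 0, 0, 0],
    [0, 0, 0, 0],
    [0, 0, 0, 0],
    [0, 0, 0, 0],
    [0, 0, 0, 0],
  ],
  hand=5.5,
  force=20,
)

```text
time_s: 17.65
tool_pos: [0.4114, 0.1058, 0.1888]
tool_rot: [93.8, 88.0, 74.7]
force: [0.2, 0.4, -0.1]
grip_width: 0.0618
```

```bash
python3 -c "
from h import *
go(.408,.3255,.0255,98.2)"
```

```text
t 17.65 grasp [0.4129 0.1113 0.0254] jaw 70.9 fingers [ 0.009  0.033 -0.999] q [ 27.   8. -45. 126.   5.  48.  49.] F [ 0.2  0.4 -0.1] w 0.0618
  go cm [-4.900e-01  2.142e+01  1.000e-02] rad 0.477
```

Emit:
carry_out(
  moves=[
    [0, 0, 1.5, 0],
    [0, 0, 2.5, 0],
    [0, 2, 2, 0.04],
    [0.3, 3.2, 0, 0.08],
    [0.3, 3.2, 0, 0.08],
    [0, 3.2, 0, 0.08],
    [0, 3.2, 0, 0.08],
    [-0.5, 3.2, 0, 0.08],
    [-0.5, 3, 0, 0.04],
    [0, 0, 0, 0],
  ],
)

```text
time_s: 18.65
tool_pos: [0.4062, 0.322, 0.2515]
tool_rot: [90.3, 88.0, 99.4]
force: [-0.6, 0.7, -0.7]
grip_width: 0.0618
```

```bash
python3 -c "
from h import *
go(.408,.3255,.0255,98.2)"
```

```text
t 18.65 grasp [0.4053 0.3276 0.0881] jaw 99.1 fingers [-0.006  0.034 -0.999] q [  8.  17. -55. 111.  15.  59.  46.] F [-0.6  0.7 -0.7] w 0.0618
  go cm [ 0.27 -0.21 -6.26] rad -0.016
```

Emit:
carry_out(
  moves=[
    [0.25, -0.2, -1.5, -0.015],
    [0, 0, -1.5, 0],
    [0, 0, -1.5, 0],
    [0, 0, -0.8, 0],
    [0, 0, 0, 0],
  ],
)

```text
time_s: 19.15
tool_pos: [0.4094, 0.3155, 0.1915]
tool_rot: [97.3, 88.2, 105.1]
force: [0.1, -0.3, -0.6]
grip_width: 0.0618
```

```bash
python3 -c "
from h import *
go(.408,.3255,.0255,98.2)"
```

```text
t 19.15 grasp [0.4081 0.3203 0.028 ] jaw 97.9 fingers [-0.008  0.029 -1.   ] q [  5.  23. -51. 113.  20.  53.  42.] F [ 0.1 -0.3 -0.6] w 0.0618
  go cm [-0.01  0.52 -0.25] rad 0.006
```

Emit:
carry_out(
  moves=[
    [0, 0.5, -0.1, 0],
    [0, 0.05, -0.1, 0],
    [0, 0, -0.1, 0],
    [0, 0, 0, 0],
  ],
)

```text
time_s: 19.55
tool_pos: [0.41, 0.321, 0.1894]
tool_rot: [96.8, 88.3, 104.6]
force: [-0.5, -0.3, -0.9]
grip_width: 0.0622
```

```bash
python3 -c "
from h import *
go(.408,.3255,.0255,98.2)"
```

```text
t 19.55 grasp [0.4088 0.3256 0.0259] jaw 97.8 fingers [-0.007  0.028 -1.   ] q [  4.  23. -51. 113.  21.  53.  41.] F [-0.5 -0.3 -0.9] w 0.0622
  go cm [-0.08 -0.01 -0.04] rad 0.008
```

Emit:
carry_out(
  moves=[
    [0, 0, -0.05, 0],
    [0, 0, 0, 0],
    [0, 0, 0, 0],
    [0, 0, 0, 0],
    [0, 0, 0, 0],
    [0, 0, 0, 0],
  ],
  hand=8.7,
)

```text
time_s: 20.15
tool_pos: [0.4107, 0.3217, 0.1901]
tool_rot: [90.1, 88.3, 97.9]
force: [-0.3, -0.1, -0.9]
grip_width: 0.0863
```

Emit:
carry_out(
  moves=[
    [0, 0, 2, 0],
    [0, 0, 4, 0],
    [0, 0, 4, 0],
    [0, -2, 4, 0],
    [0.5, -4.5, 1, 0],
    [0.5, -4.5, 0, 0],
    [0.5, -4.5, 0, 0],
    [0.5, -4.5, 0, 0],
    [0.5, -4.5, 0, 0],
    [0.5, -4.5, 0, 0],
    [0, -4, 0, 0],
    [0, 0, 0, 0],
  ],
)

```text
time_s: 21.35
tool_pos: [0.4359, -0.0188, 0.3473]
tool_rot: [80.6, 88.4, 88.9]
force: [0.8, 0.7, -0.0]
grip_width: 0.0868
```

```bash
python3 -c "
from h import *
go(.444,-.041,.18,90)
snap('wrist','pics/w6.png',s=1.25);snap('top','pics/top2.png')
f='pics/w6.png'
print(px(f,(.444,-.041,.105))*1.25,px(f,(.4365,-.164,.098))*1.25)"
```

```text
t 21.35 grasp [ 0.436  -0.0142  0.1838] jaw 98.3 fingers [ 0.001  0.028 -1.   ] q [ 40.  -5. -38. 115.  -5.  69. 102.] F [ 0.8  0.7 -0. ] w 0.0868
  go cm [ 0.8  -2.68 -0.38] rad -0.144
[347.    272.625] [144.875 231.25 ]
```

View pics/w6.png

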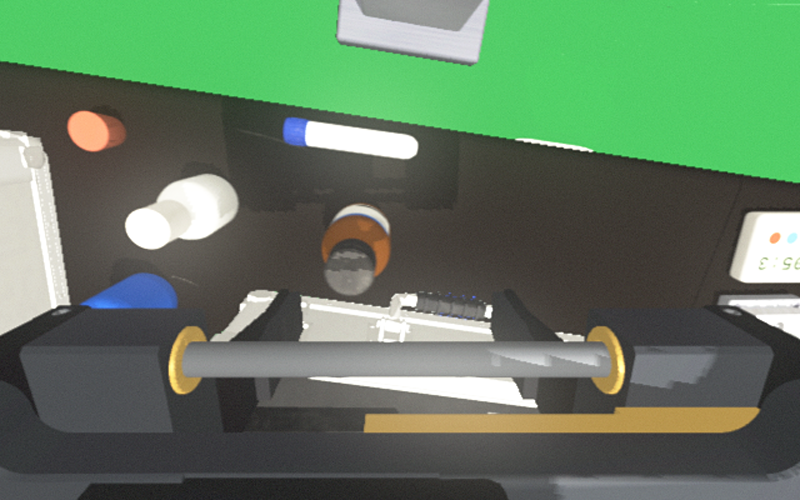

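```bash
python3 -c "
from h import *
f='pics/w6.png'
rect(f,[(350,271)],.105);rect(f,[(149,228)],.098)
o,g,R=tool();print(g)"
```

```text
[ 0.4426 -0.0394  0.105 ] edges [(0.0, 0.0)]
[ 0.4341 -0.1616  0.098 ] edges [(0.0, 0.0)]
[ 0.43628528 -0.0090628   0.18400192]
```

Emit:
carry_out(
  moves=[
    [0.4, -1.3, 0, -0.06],
    [0.4, -1.3, -0.4, -0.06],
    [0, 0, -2.5, 0],
    [0, 0, -1.5, 0],
    [0, 0, 0, 0],
  ],
)

```text
time_s: 21.95
tool_pos: [0.4454, -0.0318, 0.3033]
tool_rot: [75.0, 88.2, 77.2]
force: [-0.5, -0.4, -0.9]
grip_width: 0.0868
```

```bash
python3 -c "
from h import *
go(.444,-.041,.0585,90)"
```

```text
t 21.95 grasp [ 0.4465 -0.0267  0.1399] jaw 92.3 fingers [ 0.007  0.031 -0.999] q [ 41.  -1. -39. 117.  -3.  63.  95.] F [-0.5 -0.4 -0.9] w 0.0868
  go cm [-0.25 -1.43 -8.14] rad -0.039
```

Emit:
carry_out(
  moves=[
    [-0.2, -1, 0, -0.04],
    [-0.1, -0.4, 0, 0],
    [0, 0, -2, 0],
    [0, 0, -2.5, 0],
    [0, 0, -2, 0],
    [0, 0, -0.8, 0],
    [0, 0, 0, 0],
  ],
)

```text
time_s: 22.65
tool_pos: [0.4448, -0.0454, 0.2342]
tool_rot: [55.8, 88.1, 55.7]
force: [0.3, -1.5, -0.1]
grip_width: 0.0868
```

```bash
python3 -c "
from h import *
go(.443,-.040,.0585,90)"
```

```text
t 22.65 grasp [ 0.4478 -0.041   0.0708] jaw 89.9 fingers [ 0.018  0.027 -0.999] q [ 41.   5. -38. 121.   2.  54.  91.] F [ 0.3 -1.5 -0.1] w 0.0868
  go cm [-0.48  0.1  -1.23] rad 0.001
```

Emit:
carry_out(
  moves=[
    [-0.3, 0, -0.6, 0],
    [-0.2, 0, -0.5, 0],
    [0, 0, 0, 0],
    [0, 0, 0, 0],
  ],
)

```text
time_s: 23.05
tool_pos: [0.4407, -0.0458, 0.2252]
tool_rot: [47.9, 88.0, 47.8]
force: [1.2, -0.2, -0.3]
grip_width: 0.087
```

Emit:
carry_out(
  moves=[
    [0, 0, 0, 0],
    [0, 0, 0, 0],
    [0, 0, 0, 0],
    [0, 0, 0, 0],
    [0, 0, 0, 0],
    [0, 0, 0, 0],
    [0, 0, 0, 0],
    [0, 0, 0, 0],
    [0, 0, 0, 0],
  ],
  hand=4.2,
  force=25,
)

```text
time_s: 23.95
tool_pos: [0.4414, -0.0456, 0.2263]
tool_rot: [44.9, 88.0, 44.8]
force: [-0.0, 0.4, 0.7]
grip_width: 0.0487
```

```bash
python3 -c "
from h import *
go(.5202,.2662,.0585,8.2)"
```

```text
t 23.95 grasp [ 0.4455 -0.0416  0.0629] jaw 89.9 fingers [ 0.025  0.025 -0.999] q [ 41.   5. -38. 122.   2.  53.  91.] F [-0.   0.4  0.7] w 0.0487
  go cm [ 7.47 30.78 -0.44] rad -1.426
```

Emit:
carry_out(
  moves=[
    [0, 0, 1.5, 0],
    [0, 0, 3, 0],
    [0, 1, 3, -0.1],
    [-0.2, 3, 1.5, -0.13],
    [0, 3, 0, -0.13],
    [0, 3, 0, -0.13],
    [0, 3, 0, -0.13],
    [0, 3, 0, -0.13],
    [0, 3, 0, -0.13],
    [0, 3, 0, -0.13],
    [0, 3, 0, -0.13],
    [0, 2.5, 0, -0.13],
  ],
)

```text
time_s: 25.15
tool_pos: [0.4355, 0.2273, 0.3175]
tool_rot: [47.0, 87.9, -27.6]
force: [-0.2, 0.3, -1.4]
grip_width: 0.0485
```

```bash
python3 -c "
from h import *
go(.5202,.2662,.0625,8.2)"
```

```text
t 25.15 grasp [0.4408 0.2245 0.1541] jaw 15.4 fingers [ 0.032 -0.017 -0.999] q [ 24.   7. -58. 110.   9.  65. -22.] F [-0.2  0.3 -1.4] w 0.0485
  go cm [ 7.94  4.17 -9.16] rad -0.126
```

Emit:
carry_out(
  moves=[
    [0, 2, 0, -0.04],
    [0.5, 2, 0, -0.04],
    [2, 0.1, 0, -0.04],
    [2, 0, 0, 0],
    [2, 0, 0, 0],
    [1.2, 0, -0.5, 0],
    [0, 0, -1.5, 0],
    [0, 0, -1.5, 0],
    [0, 0, 0, 0],
  ],
)

```text
time_s: 26.05
tool_pos: [0.5114, 0.2737, 0.2758]
tool_rot: [38.0, 88.2, -43.5]
force: [-0.4, -0.1, -1.2]
grip_width: 0.0486
```

```bash
python3 -c "
from h import *
go(.5202,.2662,.0625,8.2)
snap('wrist','pics/w7.png',s=1.25)
f='pics/w7.png'"
```

```text
t 26.05 grasp [0.515  0.2702 0.1124] jaw 8.5 fingers [ 0.022 -0.021 -1.   ] q [ 12.  24. -53. 101.  23.  66. -39.] F [-0.4 -0.1 -1.2] w 0.0486
  go cm [ 0.52 -0.4  -4.99] rad -0.005
```

View pics/w7.png

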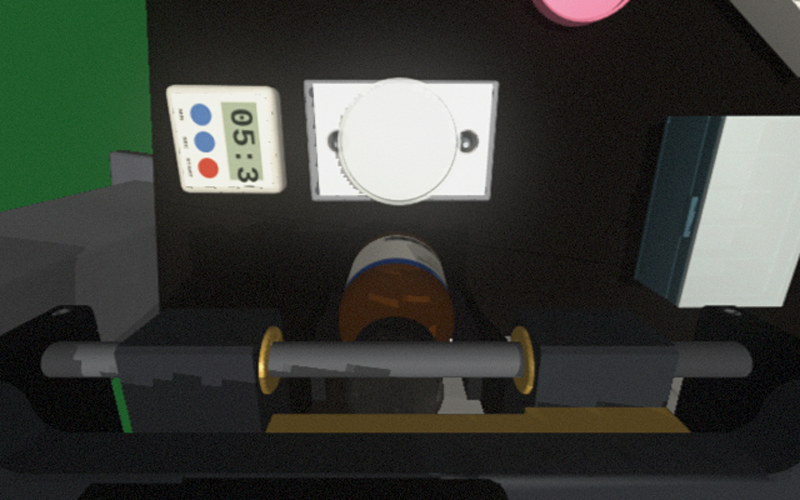

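```bash
python3 -c "
from h import *
f='pics/w7.png'
rect(f,[(167,87),(279,87),(286,191),(183,191)],.018)
rect(f,[(304,81),(499,81),(491,201),(312,203)],.016)
rect(f,[(342,142),(457,142)],.046);rect(f,[(398,80),(398,204)],.046)
rect(f,[(398,237)],.05)
print([px(f,(.515,.2705+d,.05))*1.25 for d in(0,.025)])
"
```

```text
[0.4098 0.3267 0.018 ] edges [(0.0622, 8.6), (0.0587, -82.7), (0.0622, -171.7), (0.0584, 97.4)]
[0.51   0.3396 0.016 ] edges [(0.1107, 8.6), (0.0693, -80.9), (0.1116, -171.1), (0.0698, 98.3)]
[0.5074 0.3422 0.046 ] edges [(0.0597, 8.4), (0.0597, -171.6)]
[0.5068 0.3406 0.046 ] edges [(0.0624, -81.3), (0.0624, 98.7)]
[0.514  0.2924 0.05  ] edges [(0.0, 0.0)]
[array([393.875, 273.75 ]), array([400.5 , 231.75])]
```

Emit:
carry_out(
  moves=[
    [0.5, -0.3, -1, 0],
    [0, 0, -1.5, 0],
    [0, 0, -1.2, 0],
    [0, 0, -0.6, 0],
    [0, 0, -0.2, 0],
    [0, 0, 0, 0],
  ],
)

```text
time_s: 26.7
tool_pos: [0.5154, 0.2709, 0.2281]
tool_rot: [39.0, 88.2, -42.4]
force: [0.3, 0.6, -0.9]
grip_width: 0.0487
```

```bash
python3 -c "
from h import *
go(.5197,.2672,.0625,8.4)"
```

```text
t 26.7 grasp [0.5193 0.2673 0.0647] jaw 8.6 fingers [ 0.024 -0.022 -0.999] q [ 11.  27. -51. 103.  26.  61. -41.] F [ 0.3  0.6 -0.9] w 0.0487
  go cm [ 0.04 -0.01 -0.22] rad -0.004
```

Emit:
carry_out(
  moves=[
    [0, 0, -0.12, 0],
    [0, 0, -0.12, 0],
    [0, 0, 0, 0],
  ],
)

```text
time_s: 27.0
tool_pos: [0.5157, 0.2714, 0.2266]
tool_rot: [42.2, 88.1, -39.2]
force: [-0.1, -0.1, -0.9]
grip_width: 0.0487
```

Emit:
carry_out(
  moves=[
    [0, 0, 0, 0],
    [0, 0, 0, 0],
    [0, 0, 0, 0],
    [0, 0, 0, 0],
    [0, 0, 0, 0],
    [0, 0, 0, 0],
  ],
  hand=7.5,
)

```text
time_s: 27.6
tool_pos: [0.5165, 0.2719, 0.2283]
tool_rot: [47.0, 88.0, -34.4]
force: [-0.2, -0.3, 0.1]
grip_width: 0.0745
```

Emit:
carry_out(
  moves=[
    [0, 0, 1.5, 0],
    [0, 0, 3, 0],
    [0, 0, 4, 0],
    [0, 0, 4, 0],
    [-3, 0, 1, 0],
    [-3.5, -2, 0, 0.13],
    [-1, -4, 0, 0.13],
    [0, -4, 0, 0.13],
    [0, -4, 0, 0.13],
    [0, -4, 0, 0.13],
    [0, -4, 0, 0.13],
    [0, -4, 0, 0.13],
  ],
)

```text
time_s: 28.8
tool_pos: [0.4387, 0.051, 0.3783]
tool_rot: [42.7, 87.7, 9.2]
force: [0.4, -1.4, -0.0]
grip_width: 0.0753
```

```bash
python3 -c "
from h import *
go(.4345,-.162,.17,90)"
```

```text
t 28.8 grasp [0.4451 0.0521 0.2149] jaw 56.5 fingers [ 0.039  0.006 -0.999] q [ 41.  -8. -46. 113.  -6.  71.  53.] F [ 0.4 -1.4 -0. ] w 0.0753
  go cm [ -1.06 -21.41  -4.49] rad 0.584
```

Emit:
carry_out(
  moves=[
    [0, -4, 0, 0.1],
    [0, -4, 0, 0.1],
    [0, -4, -0.5, 0.1],
    [-0.3, -4, -1, 0.1],
    [-0.3, -3.5, -1, 0.1],
    [-0.4, -2, -1, 0.08],
    [0, 0, -1, 0],
    [0, 0, 0, 0],
  ],
  hand=8.7,
)

```text
time_s: 29.6
tool_pos: [0.4269, -0.1732, 0.3413]
tool_rot: [26.6, 87.1, 27.8]
force: [-0.5, 1.3, -0.2]
grip_width: 0.0869
```

```bash
python3 -c "
from h import *
go(.435,-.1625,.056,90)"
```

```text
t 29.6 grasp [ 0.4342 -0.1694  0.178 ] jaw 91.2 fingers [ 0.044  0.023 -0.999] q [ 49.  -2. -28. 114.  -3.  66. 113.] F [-0.5  1.3 -0.2] w 0.0869
  go cm [  0.08   0.69 -12.2 ] rad -0.021
```

Emit:
carry_out(
  moves=[
    [0.1, 0.7, -2, -0.02],
    [0, 0, -3, 0],
    [0, 0, -3, 0],
    [0, 0, -2, 0],
    [0, 0, -1, 0],
    [0, 0, 0, 0],
  ],
)

```text
time_s: 30.2
tool_pos: [0.4322, -0.1569, 0.2345]
tool_rot: [19.6, 86.6, 20.0]
force: [-0.1, 0.4, -0.2]
grip_width: 0.0874
```

```bash
python3 -c "
from h import *
go(.435,-.1625,.056,90)"
```

```text
t 30.2 grasp [ 0.4412 -0.1536  0.0713] jaw 90.4 fingers [ 0.055  0.02  -0.998] q [ 46.   5. -30. 120.   1.  52. 107.] F [-0.1  0.4 -0.2] w 0.0874
  go cm [-0.62 -0.89 -1.53] rad -0.007
```

Emit:
carry_out(
  moves=[
    [-0.3, -0.4, -0.5, 0],
    [-0.3, -0.4, -0.6, 0],
    [0, 0, -0.2, 0],
    [0, 0, 0, 0],
  ],
)

```text
time_s: 30.6
tool_pos: [0.4276, -0.1652, 0.2241]
tool_rot: [15.4, 86.4, 15.8]
force: [0.4, 0.2, -0.8]
grip_width: 0.087
```

```bash
python3 -c "
from h import *
go(.435,-.1625,.056,90)"
```

```text
t 30.6 grasp [ 0.4375 -0.1624  0.0609] jaw 90.4 fingers [ 0.06   0.017 -0.998] q [ 47.   6. -29. 121.   1.  51. 108.] F [ 0.4  0.2 -0.8] w 0.087
  go cm [-0.25 -0.01 -0.49] rad -0.007
```

Emit:
carry_out(
  moves=[
    [-0.2, 0, -0.4, 0],
    [0, 0, 0, 0],
    [0, 0, 0, 0],
  ],
)

```text
time_s: 30.9
tool_pos: [0.4257, -0.1656, 0.2205]
tool_rot: [14.5, 86.4, 14.8]
force: [-0.6, 0.5, 0.2]
grip_width: 0.087
```

Emit:
carry_out(
  moves=[
    [0, 0, 0, 0],
    [0, 0, 0, 0],
    [0, 0, 0, 0],
    [0, 0, 0, 0],
    [0, 0, 0, 0],
    [0, 0, 0, 0],
    [0, 0, 0, 0],
    [0, 0, 0, 0],
    [0, 0, 0, 0],
    [0, 0, 0, 0],
  ],
  hand=3.5,
  force=25,
)

```text
time_s: 31.9
tool_pos: [0.4261, -0.1658, 0.2209]
tool_rot: [13.6, 86.3, 13.9]
force: [-0.4, 0.0, 0.8]
grip_width: 0.0422
```

```bash
python3 -c "
from h import *
go(.499,.4112,.056,8.4)"
```

```text
t 31.9 grasp [ 0.4363 -0.1633  0.0578] jaw 90.4 fingers [ 0.063  0.015 -0.998] q [ 47.   6. -29. 122.   1.  50. 108.] F [-0.4  0.   0.8] w 0.0422
  go cm [ 6.27 57.45 -0.18] rad -1.431
```

Emit:
carry_out(
  moves=[
    [0, 0, 1.5, 0],
    [0, 0, 3, 0],
    [0, 1, 4, -0.05],
    [0, 3.5, 2, -0.08],
    [0, 4, 0, -0.08],
    [0, 4, 0, -0.08],
    [0, 4, 0, -0.08],
    [0, 4, 0, -0.08],
    [0, 4, 0, -0.08],
    [0, 4, 0, -0.08],
    [0, 4, 0, -0.08],
    [0, 4, 0, -0.08],
  ],
)

```text
time_s: 33.1
tool_pos: [0.4208, 0.2061, 0.329]
tool_rot: [16.2, 86.0, -29.7]
force: [0.1, -0.0, -0.2]
grip_width: 0.0419
```

```bash
python3 -c "
from h import *
go(.499,.4112,.058,8.4)"
```

```text
t 33.1 grasp [0.4307 0.2004 0.1659] jaw 44.1 fingers [ 0.061 -0.035 -0.998] q [ 33.   1. -63. 113.   5.  65.  12.] F [ 0.1 -0.  -0.2] w 0.0419
  go cm [  6.83  21.08 -10.79] rad -0.623
```

Emit:
carry_out(
  moves=[
    [0.3, 3, 0, -0.09],
    [0.5, 3, 0, -0.09],
    [0.8, 3, 0, -0.09],
    [0.8, 3, 0, -0.09],
    [1, 3, 0, -0.09],
    [1.5, 3, 0, -0.09],
    [1.5, 2.5, 0, -0.07],
    [0.5, 0.5, 0, 0],
    [0, 0, 0, 0],
  ],
)

```text
time_s: 34.0
tool_pos: [0.4886, 0.4287, 0.324]
tool_rot: [8.8, 86.1, -73.1]
force: [0.5, 0.3, -0.8]
grip_width: 0.0423
```

```bash
python3 -c "
from h import *
go(.499,.4112,.058,8.4)"
```

```text
t 34.0 grasp [0.4918 0.4179 0.1608] jaw 8.1 fingers [ 0.02  -0.066 -0.998] q [ -6.  31. -54.  87.  29.  78. -55.] F [ 0.5  0.3 -0.8] w 0.0423
  go cm [  0.72  -0.67 -10.28] rad 0.006
```

Emit:
carry_out(
  moves=[
    [0.4, -0.3, -1.5, 0],
    [0.3, -0.3, -2, 0],
    [0, 0, -2, 0],
    [0, 0, -1.5, 0],
    [0, 0, -1, 0],
    [0, 0, 0, 0],
  ],
)

```text
time_s: 34.6
tool_pos: [0.4959, 0.4143, 0.2374]
tool_rot: [6.8, 85.7, -75.3]
force: [-0.1, -0.6, 0.3]
grip_width: 0.0423
```

```bash
python3 -c "
from h import *
go(.499,.4112,.058,8.4)"
```

```text
t 34.6 grasp [0.499  0.4024 0.0744] jaw 7.9 fingers [ 0.019 -0.073 -0.997] q [ -6.  36. -51.  92.  32.  70. -56.] F [-0.1 -0.6  0.3] w 0.0423
  go cm [-0.    0.88 -1.64] rad 0.008
```

Emit:
carry_out(
  moves=[
    [0, 0.7, 0, 0],
    [0, 0.25, -0.2, 0],
    [0, 0.05, -0.7, 0],
    [0, 0.05, -0.4, 0],
    [0, 0, 0, 0],
  ],
)

```text
time_s: 35.1
tool_pos: [0.4963, 0.4267, 0.2261]
tool_rot: [9.8, 85.8, -72.2]
force: [-0.6, 0.5, -1.2]
grip_width: 0.0421
```

```bash
python3 -c "
from h import *
go(.499,.4112,.058,8.4)"
```

```text
t 35.1 grasp [0.4999 0.4153 0.063 ] jaw 8.0 fingers [ 0.022 -0.07  -0.997] q [ -8.  37. -50.  91.  33.  69. -58.] F [-0.6  0.5 -1.2] w 0.0421
  go cm [-0.09 -0.41 -0.5 ] rad 0.008
```

Emit:
carry_out(
  moves=[
    [0, -0.35, -0.2, 0],
    [0, -0.05, -0.2, 0],
    [0, 0, -0.1, 0],
    [0, 0, 0, 0],
  ],
)

```text
time_s: 35.5
tool_pos: [0.4963, 0.4225, 0.2211]
tool_rot: [10.2, 85.8, -71.9]
force: [0.4, -0.4, -0.5]
grip_width: 0.0428
```

```bash
python3 -c "
from h import *
go(.499,.4112,.058,8.4)
snap('wrist','pics/w8.png',s=1.25)"
```

```text
t 35.5 grasp [0.5    0.4111 0.058 ] jaw 8.0 fingers [ 0.023 -0.07  -0.997] q [ -7.  37. -50.  92.  34.  69. -58.] F [ 0.4 -0.4 -0.5] w 0.0428
  go cm [-0.1   0.01  0.  ] rad 0.007
```

View pics/w8.png

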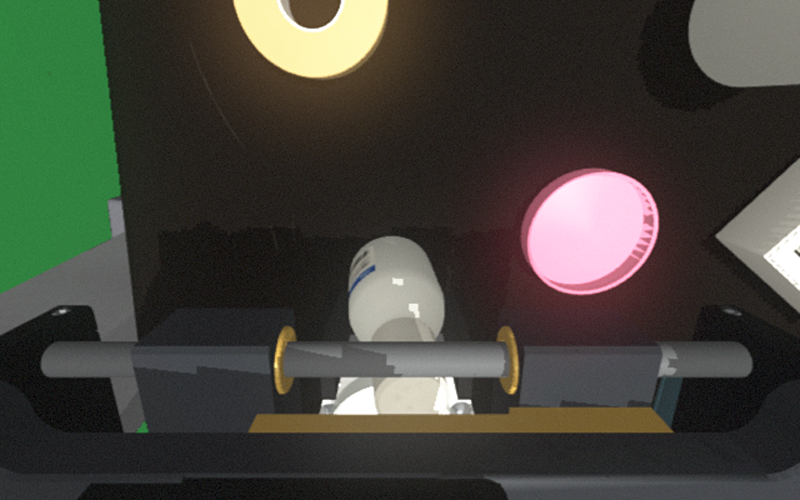

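Emit:
carry_out(
  moves=[
    [0, 0, -0.1, 0],
    [0, 0, 0, 0],
    [0, 0, 0, 0],
    [0, 0, 0, 0],
    [0, 0, 0, 0],
    [0, 0, 0, 0],
    [0, 0, 0, 0],
    [0, 0, 0, 0],
  ],
  hand=7.5,
)

```text
time_s: 36.35
tool_pos: [0.4966, 0.4228, 0.2208]
tool_rot: [11.3, 85.8, -70.7]
force: [-0.2, 0.2, -0.0]
grip_width: 0.0747
```

Emit:
carry_out(
  moves=[
    [0, 0.1, 1.5, 0],
    [0, 0.1, 2.5, 0],
    [0, 0, 4, 0],
    [0, 0, 4, 0],
    [-2, -1, 3, 0],
    [-3, -4, 0, 0],
    [-2, -4, 0, 0],
    [0, -4, 0, 0.05],
    [0, -4, 0, 0.05],
    [0, -4, 0, 0.05],
    [0, -4, 0, 0.05],
    [0, 0, 0, 0],
  ],
)

```text
time_s: 37.55
tool_pos: [0.418, 0.1729, 0.3857]
tool_rot: [15.1, 85.6, -54.4]
force: [0.5, 0.4, 0.1]
grip_width: 0.075
```

```bash
python3 - <<'E'
from h import *
go(.43,.15,.2,8)
snap('top','pics/top3.png',(170,150,410,290),3.3)
snap('wrist','pics/w9.png',s=1.25)
E
```

```text
t 37.55 grasp [0.4252 0.1627 0.2227] jaw 20.5 fingers [ 0.045 -0.062 -0.997] q [ 33.  -7. -56. 110.  -1.  73.  -2.] F [0.5 0.4 0.1] w 0.075
  go cm [ 0.48 -1.27 -2.27] rad -0.219
```

View pics/top3.png

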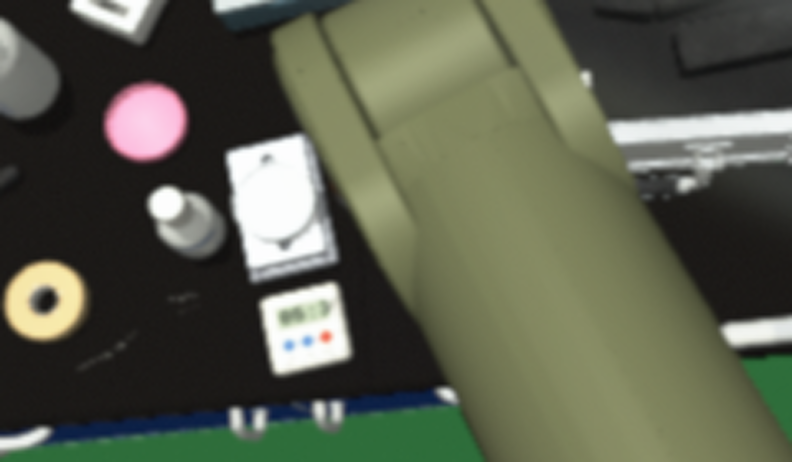

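The top view shows the dropper at the left of the base, the dish on the plate and the timer in front. The arm hides the amber bottle, so I'll move it clear and take the last view.

Emit:
carry_out(
  moves=[
    [0.5, -4, 1, 0.05],
    [0.5, -4, 1, 0.05],
    [0.5, -4, 1, 0.05],
    [0.5, -4, 0, 0.05],
    [0.5, -4, 0, 0.05],
    [0, -4, 0, 0],
    [0, -4, 0, 0],
    [0, -4, 0, 0],
    [0, -4, 0, 0],
    [0, -4, 0, 0],
    [0, -4, 0, 0],
    [0, 0, 0, 0],
  ],
)

```text
time_s: 38.85
tool_pos: [0.4505, -0.2532, 0.4224]
tool_rot: [23.4, 85.6, -28.1]
force: [0.5, -0.0, -0.2]
grip_width: 0.0753
```

```bash
python3 - <<'E'
from h import *
st()
snap('top','pics/top4.png',(170,150,410,290),3.3)
E
```

```text
{'time_s': 38.85, 'tool_pos': [0.451, -0.253, 0.422], 'tool_rot': [23.447, 85.553, -28.109], 'force': [0.472, -0.006, -0.248], 'grip_width': 0.075, 'qpos': [48.691, 0.812, -22.44, 101.503, 0.473, 73.302, 64.591]}
```

View pics/top4.png

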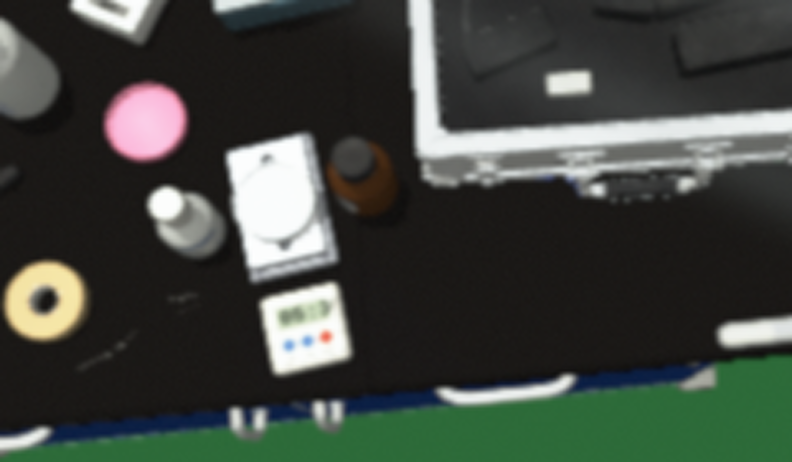

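```bash
python3 - <<'E'
from h import *
f='pics/top4.png';B=np.array([.5095,.340]);a=np.radians(8.4);X=np.array([np.cos(a),np.sin(a)]);Y=np.array([-X[1],X[0]])
def q(n,U,V,z):
    p=w(f,(U+.5)/3.3-.5+170,(V+.5)/3.3-.5+150,z);d=p[:2]-B;print(n,p,'in base mm',np.round([d@X*1000,d@Y*1000],1))
q('drop',167,205,.098);q('amber',352,157,.105);q('dish',276,203,.046);q('timer',307,329,.018);q('tape',45,300,.018)
q('near end mid',295,273,.016)
A=cv2.imread('pics/top1_raw.png').astype(int);C=cv2.imread('pics/top4_raw.png').astype(int)
print('diff tape',abs(A-C)[225:258,165:205].mean(),'pink',abs(A-C)[170:205,195:232].mean(),'tube',abs(A-C)[240:260,385:435].mean())
E
```

```text
drop [0.4976 0.4113 0.098 ] in base mm [-1.4 72.3]
amber [0.5196 0.2692 0.105 ] in base mm [ -0.4 -71.5]
dish [0.5043 0.3388 0.046 ] in base mm [-5.3 -0.4]
timer [0.4055 0.324  0.018 ] in base mm [-105.2   -0.6]
tape [0.449  0.5332 0.018 ] in base mm [-31.6 200. ]
near end mid [0.4521 0.3316 0.016 ] in base mm [-58.    0.1]
diff tape 0.9022727272727272 pink 0.9166023166023166 tube 0.9073333333333333
```

```bash
python3 -c "
from h import *
print(env.sign_off())"
```

```text
the job is handed in; nothing more can be done
None
```

The spot-test place is set out and handed in at about 39 s of the 136 s allowed. The plate went onto the pins before the dish went on it.

What the last checks showed, with gaps and offsets measured from the base:

| Item | Result |
|---|---|
| Plate | Lowered to its nominal seated height and released there; both pins show in the holes. |
| Dish | On the plate, about 2 to 5 mm off the middle towards the robot. |
| Dropper bottle | Standing on the left, gap about 15 mm. |
| Amber bottle | Standing on the right, gap about 12 mm. |
| Timer | Face up in front of the near end, square to the base, gap about 14 to 18 mm. |
| Tape, tube and pink look-alike | Unmoved; the pictures before and after match. |

- **Disagreements:** The top and wrist views disagreed by about 3 to 5 mm on the dish and timer, and the top view also put the base's near end about 2 mm too near.
- **Plate height:** One estimate of the plate's height from its apparent size was unclear, because glare blurred its edges. I judged it seated from its lowered height, no contact force felt while lowering, and the later views. I did not press on it to check.
- **Dish grip:** It gripped at 59 mm although it is listed as 64 mm across, but it held and released cleanly.
- **Tool tilt:** The tool had tilted about 4° by the last placement. Both bottles look upright in the last picture.

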